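# Close two coffee jars with mallet strikers and pump them

## Task

Take the mallet and strike each of the two red sprung knobs of the jar closer squarely down, so that both lids go fully home. Then stand the mallet head-down on the cork coaster, and give the orange pump lever a full push down to its stop and let it spring back. Touch the knobs with nothing but the mallet and leave the other things on the counter alone.

Things in the scene. Friction and masses are not known exactly. Their poses are not given: they have to be found in the camera images.
- closer: twin jar closer, a fixed grey machine: two bean jars side by side lean 30 degrees to its front (its -x), each under a red-knobbed sprung striker (y -75 mm r, +75 mm l); orange sprung pump lever at y +205 mm. Origin on the counter, z up; base plate x -100..90, y -145..245 mm, 20 mm thick. A bridge plate 112 mm wide lies 30 mm below each knob's underside
- knob_l: red knob of the left (+y) striker, flat-topped disc 44 mm across, 18 mm thick. Origin at its underside's centre; z is the striker's axis, pointing up out of the machine, 30 degrees from vertical, leaning to the machine's front; the struck top is at its z = +18 mm, about 210 mm above the counter. Its y axis is level
- knob_r: red knob of the right (-y) striker, made the same
- striker_l (a joint): travel of the left striker down along its axis, m: 0 at rest, 0.018 at its stop; sprung back, 3 N at the start and 7 N at the stop, plus 4 N while it pushes the lid down. Its foot meets the lid after 5 to 8 mm of travel
- striker_r (a joint): the same for the right striker
- lid_l (a joint): how far the white lid of the left jar has been pushed down its neck, m: 0 to 0.003 perched at the start, 0.012 fully home; a tight fit that stays where it is left. It can only be reached with the striker
- lid_r (a joint): the same for the right jar
- lever (a joint): angle of the pump lever, rad: 0 at rest (paddle 40 degrees above level), 0.9 at its lower stop (12 degrees below level); a spring swings it back up, about 2 N at the pad at the start and 6 N at the stop
- lever_pad (a point): middle of the top face of the lever's orange paddle (75 mm long, 44 wide, 18 thick), about 215 mm above the counter at rest, 100 mm at the stop; the lever points to the machine's front (-x). Its hinge runs along the machine's y axis, 135 mm behind the pad, at closer x +40, y +205, z +120 mm
- mallet: mallet standing on its striking face: black rubber head, a cylinder 56 mm across, 72 mm high; square pale wooden handle 26 x 26 mm running level from the head along the mallet's -x, its axis 36 mm above the face, ending 150 mm from the head's axis; about 340 g. Origin at the centre of the lower face, on which it stands, z up along the head
- coaster: round cork coaster fixed on the counter, 120 mm across, 4 mm thick; origin at the centre of its underside
- mug: white coffee cup, 80 mm wide at the rim and 90 mm high; origin at the centre of its underside (a bystander)
- spare_lid: loose clear jar lid lying flat, 80 mm across, 12 mm thick; origin at the centre of its underside (a bystander)
- scoop: steel coffee spoon lying on the counter, 150 mm long (a bystander)
- jar_a: filled bean jar, 70 mm wide, 100 mm high; origin at the centre of its underside (a bystander)
- jar_b: the same kind of filled jar (a bystander)
- canister: blue sugar canister, 90 mm wide, 120 mm high (a bystander)
- creamer: white creamer carton with a blue band, 65 x 65 x 130 mm (a bystander)

How it is judged (in metres and radians):
On the way, in this order (a step that is already met when the one before it is completed fails the run):
1. one of the two knobs (either) is struck down with the mallet: past 12 mm of its 18 mm travel, still moving down faster than 30 mm/s, mallet's head axis within 15 degrees of the striker's axis (((value of joint striker_l above 0.012 m and velocity of joint striker_l above 0.03 m/s and contact force between mallet and knob_l above 2 N and angle between the z axis of mallet and the z axis of knob_l, either way round below 0.26 rad) or (value of joint striker_r above 0.012 m and velocity of joint striker_r above 0.03 m/s and contact force between mallet and knob_r above 2 N and angle between the z axis of mallet and the z axis of knob_r, either way round below 0.26 rad))).
2. with that jar's lid home (10 mm or more of its 12 mm), the other knob is struck in the same way ((((value of joint striker_l above 0.012 m and velocity of joint striker_l above 0.03 m/s and contact force between mallet and knob_l above 2 N and angle between the z axis of mallet and the z axis of knob_l, either way round below 0.26 rad) and value of joint lid_r above 0.01 m) or ((value of joint striker_r above 0.012 m and velocity of joint striker_r above 0.03 m/s and contact force between mallet and knob_r above 2 N and angle between the z axis of mallet and the z axis of knob_r, either way round below 0.26 rad) and value of joint lid_l above 0.01 m))).
3. both lids home (10 mm or more), both strikers sprung back up, and the mallet let go, standing still head-down on the cork coaster, its head's axis within 30 mm of the coaster's centre (value of joint each of lid_l, lid_r above 0.01 m and value of joint each of striker_l, striker_r below 0.003 m and horizontal distance between mallet and coaster below 0.03 m and angle between mallet's own z axis and vertical below 0.1 rad and z of mallet in the frame of coaster below 0.01 m and linear speed of mallet below 0.02 m/s and contact force between the fingers and mallet below 0.1 N), for 0.2 s.
4. then the pump lever is pushed down to its stop (0.84 rad or more of 0.9) (value of joint lever above 0.84 rad).
At the end, for the whole second after the job is handed in: Both lids are home (pushed down 10 mm or more of 12 mm), both strikers are back up (within 3 mm) and the lever is back up (within 0.06 rad); the mallet stands upright and still on its face on the coaster, head's axis within 30 mm of the coaster's centre, tilted less than 0.1 rad, let go (all of step 3 and value of joint lever below 0.06 rad); the robot touches nothing.
It fails at once if the arm or the fingers press on a striker knob (more than 1 N) (contact force between any of the fingers, the arm and knob_l above 1 N or contact force between any of the fingers, the arm and knob_r above 1 N).
It fails at once if the pump lever is pushed down (beyond half its swing) before both lids are home (value of joint lever above 0.45 rad and not (value of joint each of lid_l, lid_r above 0.01 m)).
It fails at once if a bystander (cup, spare lid, spoon, bean jars, canister, carton) is moved more than 30 mm (distance of any of mug, spare_lid, scoop, jar_a, jar_b, canister, creamer from where it was at the start of the episode above 0.03 m).
It also fails if it takes over 54 s, if anything falls off the work surface, if the arm or the gripper's body presses on something with over 40 N, if the wrist force passes 120 N, or if a joint passes its speed limit or range.

## Robot

A 6-joint arm with a two-finger parallel gripper is mounted at the origin on the work surface. World frame = base frame: x ahead of the robot, y to its left, z up, the work surface at z = 0. Lengths are in m, angles in degrees, forces in N, time in s.
With the tool pointing down it reaches from about 0.35 to 0.875 m from the base axis. Payload 4.2 kg.
Tool frame: the origin (TCP) lies on the centre line of the jaws, within the pads' length; the fingertips stand r.tip_extent ahead of it and the grasp point (between the pads) lies 11 mm behind it (r.tip_extent is the distance from the TCP to the fingertips, in m); z points along the fingers, y is the line along which they close (so a half turn about z gives the same grasp; the last joint's range is limited). The gripper opens to 87 mm and grips with 3 to 60 N. Pads are 19 mm wide; open, the fingers measure 117 mm over their backs; the gripper's body (75 mm by 190 mm) begins 51 mm behind the grasp point.
Start: joints at [-58.637, 22.042, 0.453, 0, -68.411, -14.817], TCP at [0.178, -0.599, 0.199] pointing down, gripper open.
Joint ranges: [-179.83, 179.83], [-69.29, 118.12], [-61.27, 80.66], [-181.25, 117.63], [-171.15, -9.14], [-177.46, 177.46]. Speed limits (degrees/s): [159.86, 159.86, 180, 180, 180, 180].

## Interface

Orientations are given as a 3x3 rotation matrix whose columns are the frame's x, y, z axes.
In Python, from station import r gives the robot as it stands.
- The arm moves only by the shell command python3 -m jog 'ROWS'. ROWS is text: rows parted by semicolons, each of 5 numbers parted by spaces: the opening, from 0 (shut) to 1 (fully open), then the shift along the world's x, y, z in mm, then the turn about the world's z in degrees. In form: hand dx dy dz roll; .... A call has 1 to 5 rows; each row shifts and turns the commanded pose from where the row before left it; what a row does not reach is not made up. A row lasts 1/8 s, in which the tool goes at most 62.5 mm and 10.7 degrees, less where a joint would pass 70% of its speed; a pose out of reach is approached as far as the arm can. A call is refused whole if a number of a shift passes 62.5 or a number of a turn 10.7, either way. A call with a gripper value outside its range is refused whole. The fingers move at their own pace and stop on an object; the grip force is fixed at half the most. Time passes only in rows, so rows that do not move let the fingers close. It gives the time, the measured TCP pose, the force, the opening and the grip force at its end, in the units of the state.
- r.sense(): the state, without advancing time (a new reading comes with each control period).
- r.capture(name): name is "side" or "top"; returns a dict with "pixels" (400x640x3 uint8, red, green, blue), "fovy" (degrees; the focal length in pixels is half the picture's height over the tangent of half this angle, whatever the lens; pixels are square), "cx", "cy" (the principal point, pixels), "origin" and "orientation" of the camera in the world. Camera axes: x right, y down, z forward; pixel columns grow to the right and rows downward; lengths in m; the calibration is good to about 2 mm. A picture is of the moment at which its call begins. There is no depth.
- r.finish_job(): hands the job in; it is judged then, once.
The state is a dict: "time_s": time; "joints": joint angles; "joint_velocities": joint speeds; "effort": joint torques, N m; "tcp_pos": TCP position; "ee_rot": TCP orientation; "wrist_force": force on the tool from outside, world axes, zero at the start; "moment": the same for the moment, N m; "gripper_width": opening from 0.0 (shut) to 1.0 (fully open); "gripper_force": force on a finger pad.
Only numpy, scipy, OpenCV 4.12 (cv2) and the standard library are available. Lean on these libraries where they do the work, as an engineer would, in place of code of your own. Each camera call takes 0.05 s, during which the arm holds its last target. There are 200 camera calls.

## Working session

There is one attempt and no reset: what is moved stays moved. The work goes in short steps, Python scripts to look and compute and a shell command to move; the robot and the scene stay as the last step left them, time stands still between calls to the robot, and variables do not carry over. Pictures are saved under pics/ and viewed, at most 10 in all, crops included, and the job is handed in when it is done.

```bash
ls; mkdir -p pics; python3 - <<'E'
from station import r
import cv2,json,numpy as np
s=r.sense();print(s['time_s'],s['tcp_pos'],np.round(s['ee_rot'],3),r.tip_extent,s['gripper_width'],s['wrist_force'])
cal={}
for n in('side','top'):
    c=r.capture(n);cv2.imwrite(f'pics/{n}0.png',c['pixels'][:,:,::-1])
    cal[n]={k:np.array(v).tolist() for k,v in c.items() if k!='pixels'};print(n,cal[n])
json.dump(cal,open('cal.json','w'))
E
```

```text
pics
0.0 [ 0.17780249 -0.59848898  0.1983597 ] [[-0.959 -0.285 -0.001]
 [-0.285  0.959  0.002]
 [ 0.     0.002 -1.   ]] 0.008 0.9993977143880274 [ 0.4871174  -0.51530678  0.25839312]
side {'fovy': 57.44005309612277, 'cx': 320.18641533392827, 'cy': 205.68698872142053, 'origin': [0.043527041911126, 0.5869179600940824, 0.991114194795727], 'orientation': [[-0.7859359913851627, -0.46260235949001044, 0.4102483082715839], [-0.6182092723902807, 0.5760752648169223, -0.5347472157915295], [0.011041420927628304, -0.6738963913394908, -0.7387433524327044]]}
top {'fovy': 44.20557869299164, 'cx': 321.5701010611916, 'cy': 200.77088870540462, 'origin': [0.18322203912856683, -0.05006499624766861, 1.840395044066533], 'orientation': [[0.07270818707640724, -0.9754724509649374, 0.20776673684812888], [-0.9973473837787492, -0.07182755732655027, 0.011789744619162122], [0.0034228061216045294, -0.2080728223890823, -0.9781073483934649]]}
```

View pics/side0.png

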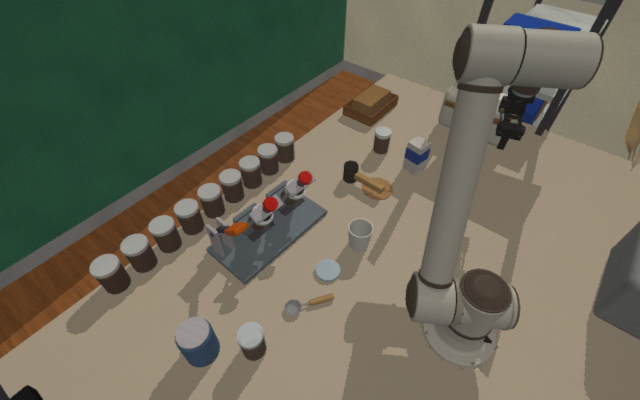

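View pics/top0.png

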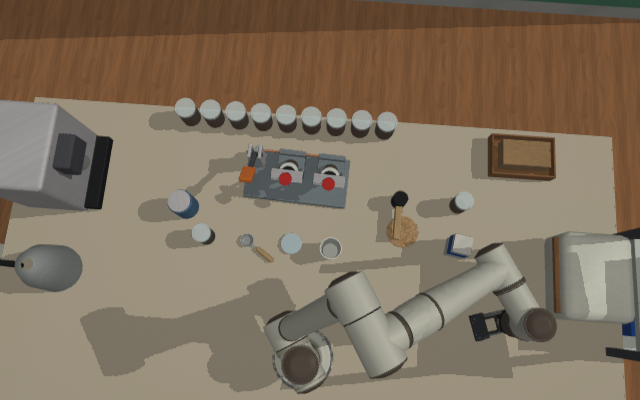

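```bash
python3 - <<'E'
import cv2
t=cv2.imread('pics/top0.png')[140:260,230:430];cv2.imwrite('pics/t1.png',cv2.resize(t,None,fx=4,fy=4,interpolation=cv2.INTER_CUBIC))
s=cv2.imread('pics/side0.png')[130:280,200:400];cv2.imwrite('pics/s1.png',cv2.resize(s,None,fx=4,fy=4,interpolation=cv2.INTER_CUBIC))
E
```

```text
(no output)
```

View pics/t1.png

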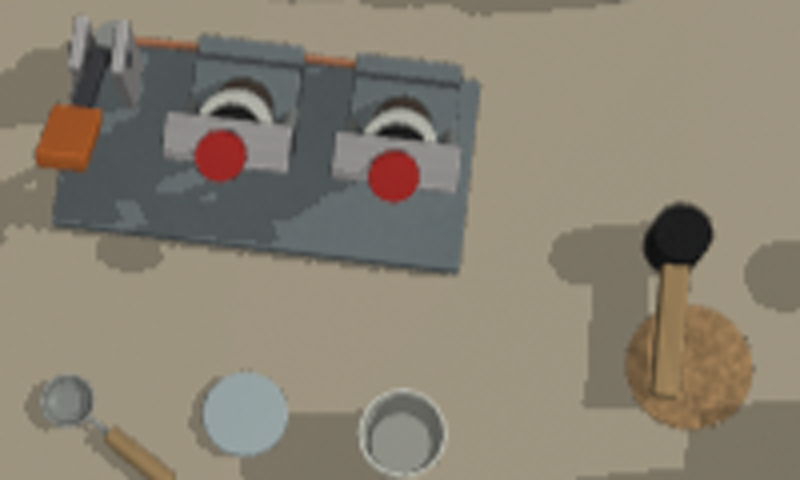

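View pics/s1.png

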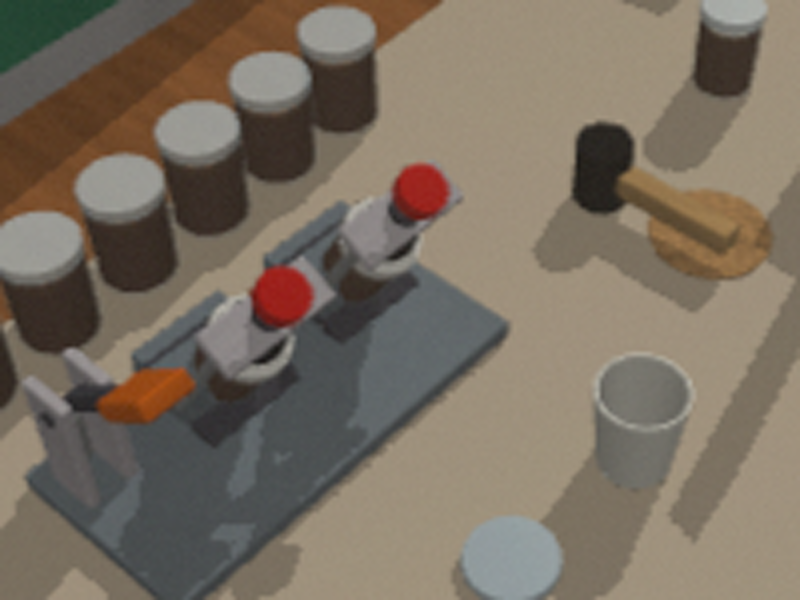

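```bash
cat > geo.py <<'E'
import numpy as np,json
cal=json.load(open('cal.json'))
def ray(n,uv):
    c=cal[n];f=200/np.tan(np.radians(c['fovy']/2))
    d=np.array(c['orientation'])@np.array([(uv[0]-c['cx'])/f,(uv[1]-c['cy'])/f,1]);return np.array(c['origin']),d/np.linalg.norm(d)
def plane(n,uv,z):
    o,d=ray(n,uv);return o+d*(z-o[2])/d[2]
def tri(a,b):
    (o,d),(p,e)=ray('top',a),ray('side',b)
    t=np.linalg.lstsq(np.c_[d,-e],p-o,rcond=None)[0];x,y=o+t[0]*d,p+t[1]*e
    return (x+y)/2,np.linalg.norm(x-y)
def proj(n,P):
    c=cal[n];f=200/np.tan(np.radians(c['fovy']/2))
    q=np.array(c['orientation']).T@(np.array(P)-c['origin']);return q[:2]/q[2]*f+[c['cx'],c['cy']]
T=lambda u,v:((u+.5)/4-.5+230,(v+.5)/4-.5+140)
S=lambda u,v:((u+.5)/4-.5+200,(v+.5)/4-.5+130)
E
python3 - <<'E'
from geo import *
np.set_printoptions(precision=4,suppress=True)
for n,a,b in [('kl',(220,155),(284,295)),('kr',(394,175),(421,191)),('pad',(71,132),(150,387)),('head',(681,234),(604,141)),('hend',(668,393),(727,239)),('coaster',(689,367),(711,233)),('mugrim',(403,432),(643,393))]:
    print(n,*tri(T(*a),S(*b)))
p=lambda n,f,uv,z:print(n,plane('top' if f is T else 'side',f(*uv),z))
p('headT',T,(681,234),.072);p('headS',S,(604,141),.072)
p('hendT',T,(668,393),.049);p('hendS',S,(727,239),.049);p('coT',T,(689,367),.004);p('coS',S,(711,233),.004)
for c in[(458,272),(55,229),(480,82)]:p('base',T,c,.02)
E
```

```text
kl [0.5993 0.1015 0.2048] 0.0006702878563772764
kr [ 0.5935 -0.0483  0.2027] 0.00012085469793142404
pad [0.606  0.228  0.2151] 0.004246852630912069
head [ 0.5909 -0.3144  0.0739] 0.0029966536633163677
hend [ 0.4488 -0.315   0.0315] 0.001835231343078189
coaster [ 0.4779 -0.3381  0.0038] 0.00030519351910368125
mugrim [ 0.3873 -0.0728  0.0865] 0.0005829135997068679
headT [ 0.5899 -0.3152  0.072 ]
headS [ 0.5935 -0.3159  0.072 ]
hendT [ 0.4454 -0.3127  0.049 ]
hendS [ 0.4423 -0.2983  0.049 ]
coT [ 0.478 -0.338  0.004]
coS [ 0.4777 -0.3379  0.004 ]
base [ 0.5498 -0.1148  0.02  ]
base [0.5632 0.268  0.02  ]
base [ 0.7373 -0.1241  0.02  ]
```

```bash
python3 -m jog '1 40 36 0 -9.3; 1 40 36 0 -9.4; 1 40 36 0 0; 1 40 36 0 0; 1 40 36 0 0'; python3 -m jog '1 40 36 0 0; 1 40 36 0 0; 1 40 34 0 0; 1 0 0 0 0'
```

```text
time_s: 0.72
tcp_pos: [0.3789, -0.4176, 0.1991]
ee_rot: [[-0.999, 0.038, -0.001], [0.038, 0.999, 0.001], [0.001, 0.0, -1.0]]
wrist_force: [0.8, -0.2, 0.4]
gripper_width: 0.999
gripper_force: 0.0
time_s: 1.23
tcp_pos: [0.5001, -0.3107, 0.1986]
ee_rot: [[-0.999, 0.033, -0.001], [0.033, 0.999, 0.001], [0.001, 0.001, -1.0]]
wrist_force: [-0.5, -0.5, 0.5]
gripper_width: 1.004
gripper_force: 0.0
```

```bash
python3 -m jog '1 0 -2 -58 0; 1 0 0 -58 0; 1 0 0 -50 0; 1 0 0 -8 0; 1 0 0 0 0'; python3 -m jog '0 0 0 0 0; 0 0 0 0 0; 0 0 0 0 0; 0 0 0 0 0; 0 0 0 0 0'; python3 -m jog '0 0 0 20 0; 0 0 0 60 0; 0 0 0 60 0; 0 0 0 60 0; 0 0 0 0 0'; python3 - <<'E'
from station import r
import cv2
for n in('side','top'):
    c=r.capture(n);p=c['pixels'][:,:,::-1]
    cv2.imwrite(f'pics/{n}2.png',p)
p=cv2.imread('pics/side2.png')[60:230,300:500];cv2.imwrite('pics/s2.png',cv2.resize(p,None,fx=3.5,fy=3.5,interpolation=cv2.INTER_CUBIC))
E
```

```text
time_s: 1.85
tcp_pos: [0.4984, -0.3159, 0.0262]
ee_rot: [[-0.999, 0.038, 0.0], [0.038, 0.999, -0.001], [-0.0, -0.001, -1.0]]
wrist_force: [-0.7, -0.5, 0.5]
gripper_width: 1.001
gripper_force: 0.0
time_s: 2.48
tcp_pos: [0.498, -0.3151, 0.0256]
ee_rot: [[-0.999, 0.038, 0.0], [0.038, 0.999, -0.0], [-0.0, -0.0, -1.0]]
wrist_force: [0.2, 0.3, 0.1]
gripper_width: 0.515
gripper_force: 0.0
time_s: 3.1
tcp_pos: [0.5008, -0.3165, 0.2319]
ee_rot: [[-0.999, 0.037, 0.012], [0.037, 0.999, -0.005], [-0.012, -0.005, -1.0]]
wrist_force: [-0.3, -0.5, -0.8]
gripper_width: 0.021
gripper_force: 0.0
```

View pics/s2.png

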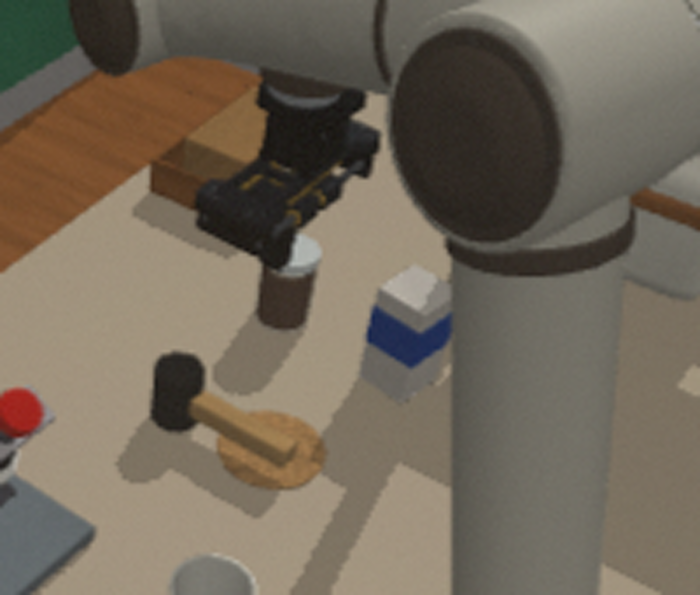

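The side crop shows the mallet still standing untouched: the fingers were only half shut when I lifted. I'll reopen them, go back down and wait for the grip.

```bash
python3 -m jog '1 0 0 0 0; 1 0 0 0 0; 1 0 0 0 0; 1 0 0 0 0; 1 0 0 0 0'; python3 -m jog '1 0 0 0 0; 1 0 0 0 0; 1 0 0 0 0; 1 0 0 0 0; 1 0 2 -30 0';  python3 -m jog '1 0 0 -60 0; 1 0 0 -60 0; 1 0 0 -50 0; 1 0 0 0 0; 0 0 0 0 0'; python3 -m jog '0 0 0 0 0; 0 0 0 0 0; 0 0 0 0 0; 0 0 0 0 0; 0 0 0 0 0'; python3 -m jog '0 0 0 0 0; 0 0 0 0 0; 0 0 0 0 0; 0 0 0 0 0; 0 0 0 0 0'
```

```text
time_s: 3.82
tcp_pos: [0.498, -0.3151, 0.2253]
ee_rot: [[-0.999, 0.038, -0.0], [0.038, 0.999, 0.0], [0.0, 0.0, -1.0]]
wrist_force: [-0.7, 0.8, 1.1]
gripper_width: 0.495
gripper_force: 0.0
time_s: 4.45
tcp_pos: [0.4998, -0.3139, 0.1977]
ee_rot: [[-0.999, 0.037, 0.006], [0.037, 0.999, -0.003], [-0.006, -0.002, -1.0]]
wrist_force: [0.2, 0.4, -0.1]
gripper_width: 0.983
gripper_force: 0.0
time_s: 5.08
tcp_pos: [0.4997, -0.3139, 0.0274]
ee_rot: [[-0.999, 0.037, 0.003], [0.037, 0.999, -0.002], [-0.003, -0.002, -1.0]]
wrist_force: [-0.3, 0.1, 0.6]
gripper_width: 0.951
gripper_force: 0.0
time_s: 5.7
tcp_pos: [0.498, -0.3131, 0.0255]
ee_rot: [[-0.999, 0.038, 0.0], [0.038, 0.999, -0.0], [-0.0, -0.0, -1.0]]
wrist_force: [0.2, 1.0, 0.1]
gripper_width: 0.404
gripper_force: 0.0
time_s: 6.32
tcp_pos: [0.4981, -0.3131, 0.0255]
ee_rot: [[-0.999, 0.038, 0.0], [0.038, 0.999, -0.0], [-0.0, -0.0, -1.0]]
wrist_force: [-0.0, -0.1, 0.5]
gripper_width: 0.011
gripper_force: 0.4
```

```bash
python3 - <<'E'
from station import r
import cv2,numpy as np
a=r.capture('top')['pixels'][:,:,::-1][150:260,350:480];b=r.capture('side')['pixels'][:,:,::-1][130:240,310:440]
f=lambda x:cv2.resize(x,None,fx=3,fy=3,interpolation=cv2.INTER_CUBIC)
cv2.imwrite('pics/g3.png',np.hstack([f(a),f(b)]));print(r.sense()['gripper_width'])
E
```

```text
0.007807247024796481
```

View pics/g3.png

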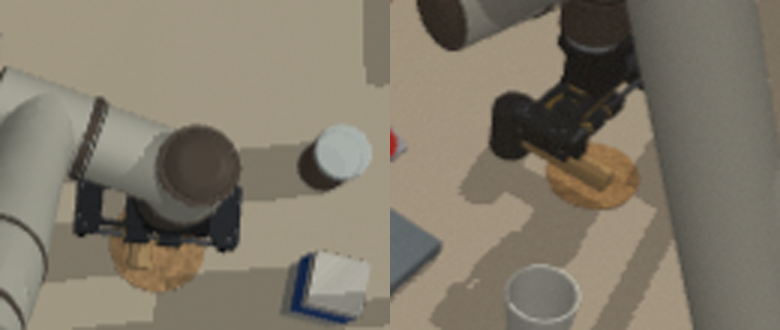

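```bash
python3 - <<'E'
from geo import *
for P in [(.498,-.3131,.0255),(.498,-.3131,.12),(.498,-.3131,.2)]: print(P,proj('top',P),proj('side',P))
print(plane('top',(396.5,237.7),.049),plane('top',(399.5,205),.049),plane('top',T(679,265),.049),plane('top',T(674,330),.049))
from station import r
s=r.sense();print(s['gripper_width'],s['gripper_force'],s['effort'])
E
```

```text
(0.498, -0.3131, 0.0255) [396.3502463  224.74941389] [370.01878387 185.07375331]
(0.498, -0.3131, 0.12) [400.40250082 220.47037491] [372.96229973 166.24932427]
(0.498, -0.3131, 0.2) [404.18426464 216.47696465] [375.71070438 148.6726742 ]
[ 0.44598443 -0.31221794  0.049     ] [ 0.56898395 -0.31831109  0.049     ] [ 0.56563524 -0.3179801   0.049     ] [ 0.50419178 -0.31582026  0.049     ]
0.007807247024796481 0.39330767838691827 [ 3.17106361e-02 -3.95064533e+01  1.37735626e+01  3.05195309e+00
 -8.84015439e-02  4.86593217e-04]
```

```bash
python3 - <<'E'
from geo import *
from station import r
import cv2
cv2.imwrite('pics/side3.png',r.capture('side')['pixels'][:,:,::-1])
def crop(n,f,P,h=25,k=8):
    im=cv2.imread(f);u=proj(n,P);x,y=np.round(u).astype(int);y=min(max(y,h),399-h)
    c=cv2.resize(im[y-h:y+h,x-h:x+h],None,fx=k,fy=k,interpolation=cv2.INTER_CUBIC)
    for dz,col in((0,(0,255,0)),(-.008,(0,0,255)),(.062,(255,255,0))):
        q=(proj(n,np.array(P)+[0,0,dz])-[x-h,y-h]+.5)*k;cv2.circle(c,tuple(q.astype(int)),3,col,-1)
    return c
a=(.1778,-.5985,.1984);b=(.5008,-.3165,.2319);d=(.498,-.3131,.0255)
cv2.imwrite('pics/m.png',np.vstack([np.hstack([crop('side','pics/side0.png',a,18),crop('side','pics/side2.png',b,18)]),np.hstack([crop('top','pics/top2.png',b,18),crop('side','pics/side3.png',d,18)])]))
E
```

```text
(no output)
```

View pics/m.png

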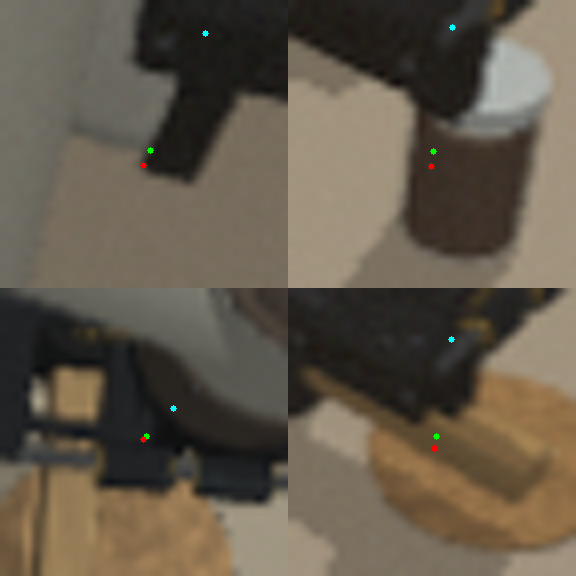

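The fingertips look about 25–30 mm shorter or higher than the nominal tip, and they closed just above the handle. I'll open, lower by a safe 12 mm and check.

```bash
python3 -m jog '1 0 0 0 0; 1 0 0 0 0; 1 0 0 0 0; 1 0 0 0 0; 1 0 0 0 0'; python3 -m jog '1 0 0 0 0; 1 0 0 0 0; 1 0 0 0 0; 1 0 0 0 0; 1 0 0 -12 0'; python3 - <<'E'
from geo import *
from station import r
import cv2
s=r.sense();P=s['tcp_pos'];R=np.array(s['ee_rot']);out=[]
for n in('side','top'):
    im=r.capture(n)['pixels'][:,:,::-1];u=proj(n,P);x,y=np.round(u).astype(int);h=22;k=9
    c=cv2.resize(im[y-h:y+h,x-h:x+h],None,fx=k,fy=k,interpolation=cv2.INTER_CUBIC)
    for dy in(-.0435,.0435):
      for dz,col in((.008,(0,0,255)),(-.062,(255,255,0))):
        q=(proj(n,P+R@[0,dy,dz])-[x-h,y-h]+.5)*k;cv2.circle(c,tuple(q.astype(int)),3,col,-1)
    out.append(c)
cv2.imwrite('pics/m2.png',np.hstack(out));print(P)
E
```

```text
time_s: 7.1
tcp_pos: [0.4979, -0.313, 0.0253]
ee_rot: [[-0.999, 0.038, -0.0], [0.038, 0.999, 0.0], [0.0, 0.0, -1.0]]
wrist_force: [-0.7, 1.0, -0.3]
gripper_width: 0.487
gripper_force: 0.0
time_s: 7.72
tcp_pos: [0.4989, -0.3134, 0.014]
ee_rot: [[-0.999, 0.037, 0.002], [0.037, 0.999, -0.001], [-0.003, -0.001, -1.0]]
wrist_force: [-0.2, 0.8, 0.1]
gripper_width: 0.984
gripper_force: 0.0
[ 0.49893939 -0.31338447  0.01395692]
```

View pics/m2.png

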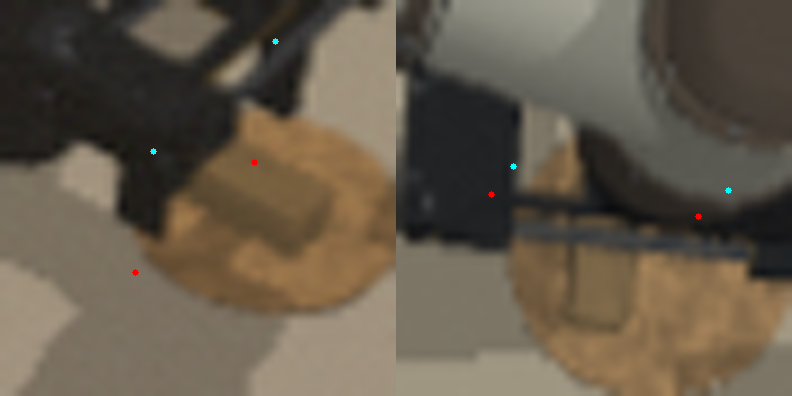

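```bash
python3 -m jog '1 0 0 -4 0; 1 0 0 -2 0; 1 0 0 0 0'; python3 -m jog '1 0 0 -4 0; 1 0 0 0 0'
```

```text
time_s: 8.2
tcp_pos: [0.498, -0.3131, 0.0073]
ee_rot: [[-0.999, 0.038, -0.0], [0.038, 0.999, 0.0], [0.0, 0.0, -1.0]]
wrist_force: [0.2, -0.2, 0.3]
gripper_width: 1.004
gripper_force: 0.0
time_s: 8.45
tcp_pos: [0.4978, -0.313, 0.0032]
ee_rot: [[-0.999, 0.038, -0.001], [0.038, 0.999, 0.0], [0.001, 0.0, -1.0]]
wrist_force: [-0.3, 0.4, 1.2]
gripper_width: 1.002
gripper_force: 0.0
```

```bash
python3 -m jog '0 0 0 -3 0; 0 0 0 0 0; 0 0 0 0 0; 0 0 0 0 0; 0 0 0 0 0';python3 -m jog '0 0 0 0 0; 0 0 0 0 0; 0 0 0 0 0; 0 0 0 0 0'
```

```text
time_s: 9.07
tcp_pos: [0.4981, -0.3131, 0.0005]
ee_rot: [[-0.999, 0.038, 0.0], [0.038, 0.999, -0.0], [-0.0, -0.0, -1.0]]
wrist_force: [0.4, 0.4, -0.8]
gripper_width: 0.517
gripper_force: 0.0
time_s: 9.57
tcp_pos: [0.498, -0.3131, 0.0005]
ee_rot: [[-0.999, 0.038, 0.0], [0.038, 0.999, 0.0], [-0.0, 0.0, -1.0]]
wrist_force: [0.1, -0.4, 0.4]
gripper_width: 0.295
gripper_force: 30.0
```

```bash
python3 -m jog '0 0 0 30 0; 0 0 0 58 0; 0 0 10 58 0; 0 0 36 48 0; 0 0 45 40 0';python3 -m jog '0 0 55 5 0; 0 0 55 0 0; 0 0 45 0 0; 0 2 22 0 0; 0 0 0 0 0'; python3 - <<'E'
from station import r
import cv2,numpy as np
f=lambda x:cv2.resize(x,None,fx=4,fy=4,interpolation=cv2.INTER_CUBIC)
a=r.capture('side')['pixels'][:,:,::-1][110:220,240:340];b=r.capture('top')['pixels'][:,:,::-1][140:250,300:400]
cv2.imwrite('pics/k4.png',np.hstack([f(a),f(b)]))
E
```

```text
time_s: 10.2
tcp_pos: [0.497, -0.2213, 0.235]
ee_rot: [[-0.999, 0.04, -0.001], [0.04, 0.999, 0.001], [0.002, 0.001, -1.0]]
wrist_force: [1.5, 0.3, -4.4]
gripper_width: 0.295
gripper_force: 30.0
time_s: 10.82
tcp_pos: [0.4932, -0.0476, 0.2373]
ee_rot: [[-0.999, 0.04, -0.017], [0.04, 0.999, -0.007], [0.017, -0.007, -1.0]]
wrist_force: [-7.8, -6.1, -0.1]
gripper_width: 0.377
gripper_force: 30.8
```

View pics/k4.png

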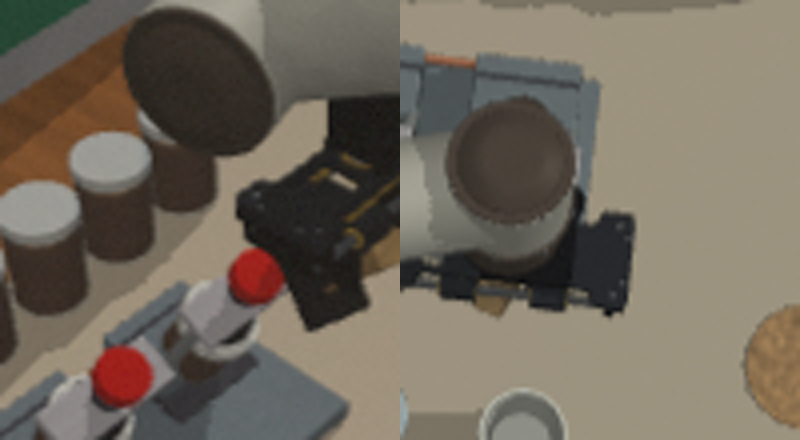

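The side view shows the gripper at the right knob, and the top view shows the handle end yawed. The head must have drooped and caught on the knob, so I'll back off −y and up, then measure the handle numerically.

```bash
python3 -m jog '0 0 -20 0 0; 0 0 -40 10 0; 0 0 -40 20 0; 0 0 -20 20 0; 0 0 0 0 0'; cat > look.py <<'E'
from geo import *
from station import r
import cv2
# wood-coloured blobs near the gripper, in both views
def wood(P,h=45):
    out={}
    for n in('side','top'):
        im=r.capture(n)['pixels'];u=proj(n,P);x,y=np.round(u).astype(int)
        cv2.imwrite('pics/last_%s.png'%n,im[:,:,::-1])
        hsv=cv2.cvtColor(np.ascontiguousarray(im),cv2.COLOR_RGB2HSV)
        m=((hsv[...,0]>9)&(hsv[...,0]<22)&(hsv[...,1]>95)&(hsv[...,2]>60)).astype(np.uint8)
        k=np.zeros_like(m);k[max(y-h,0):y+h,x-h:x+h]=1
        N,l,st,c=cv2.connectedComponentsWithStats(m*k)
        print(n,u.round(1))
        for i in range(1,N):
            if st[i,4]>6:
                pts=np.argwhere(l==i)[:,::-1].astype(np.float32)
                print('  area',st[i,4],'c',c[i].round(1),'box',st[i,:4],'rect',[np.round(q,1).tolist() if not np.isscalar(q) else round(q) for q in cv2.minAreaRect(pts)])
E
python3 - <<'E'
from look import *
s=r.sense();P=np.array(s['tcp_pos'])+[0,0,.0355];print(P,s['wrist_force'],s['moment']);wood(P)
E
```

```text
time_s: 11.55
tcp_pos: [0.4998, -0.1661, 0.2895]
ee_rot: [[-0.999, 0.04, 0.0], [0.04, 0.999, 0.0], [-0.0, 0.0, -1.0]]
wrist_force: [-0.1, 1.7, -4.8]
gripper_width: 0.298
gripper_force: 29.9
[ 0.49975681 -0.16609363  0.32495799] [-0.14597116  1.67672045 -4.76944495] [0.08751622 0.19541143 0.01373713]
side [353.8 139.6]
  area 896 c [324.6 107.1] box [309  95  40  36] rect [[328.5, 112.5], [35.0, 39.0], 90]
  area 188 c [388.7 101.1] box [376  95  22  19] rect [[388.4, 100.1], [19.7, 18.1], 62]
  area 30 c [360.3 120.4] box [353 113  18  14] rect [[361.6, 119.6], [1.6, 21.4], 53]
  area 13 c [345.2 116.4] box [343 115   6   4] rect [[345.4, 116.3], [1.8, 5.8], 63]
  area 31 c [375.6 119.9] box [367 115  15  12] rect [[374.3, 120.4], [3.7, 15.9], 51]
  area 14 c [355.2 130.2] box [353 128   5   6] rect [[355.3, 130.3], [4.9, 2.8], 45]
  area 105 c [360.5 135.8] box [355 128  13  16] rect [[359.8, 136.2], [8.0, 16.2], 49]
  area 89 c [342.6 146.7] box [337 141  13  12] rect [[342.6, 146.6], [8.3, 10.8], 56]
  area 156 c [376.1 181.4] box [363 177  28   8] rect [[376.5, 180.5], [27.0, 7.0], 0]
top [364.1 205.5]
  area 28 c [363.9 214.3] box [360 213   8   4] rect [[363.5, 214.5], [3.0, 7.0], 90]
  area 570 c [398.6 231.2] box [387 216  22  31] rect [[397.5, 231.0], [30.0, 21.0], 90]
```

```bash
python3 -m jog '0 0 -22 -20 0; 0 0 -22 -55 0; 0 0 0 -60 0; 0 0 0 -50 0; 0 0 0 -10 0'; python3 -m jog '0 -5 0 -12 0; 0 -5 0 -12 0; 0 -6 0 -12 0; 0 -6 0 -12 0; 0 -6 0 -12 0'
```

```text
time_s: 12.28
tcp_pos: [0.4958, -0.2075, 0.0899]
ee_rot: [[-0.999, 0.037, -0.012], [0.037, 0.999, 0.002], [0.012, 0.002, -1.0]]
wrist_force: [0.5, 0.4, -3.3]
gripper_width: 0.296
gripper_force: 30.0
time_s: 12.9
tcp_pos: [0.4724, -0.2096, 0.0389]
ee_rot: [[-0.999, 0.036, 0.004], [0.036, 0.999, -0.002], [-0.004, -0.002, -1.0]]
wrist_force: [-7.2, 0.4, 8.5]
gripper_width: 0.296
gripper_force: 30.0
```

```bash
python3 -m jog '0 -4 0 -9 0; 0 -3 0 -9 0; 0 -2 0 -9 0; 0 0 0 -6 0; 0 0 0 0 0'; python3 - <<'E'
from look import *
s=r.sense();P=np.array(s['tcp_pos'])+[0,0,.0355];print(P);wood(P)
for q in(0,.0575): print('handle at -',q,proj('side',P-[q,0,-.013]),proj('top',P-[q,0,-.013]))
E
```

```text
time_s: 13.52
tcp_pos: [0.4635, -0.2092, 0.0016]
ee_rot: [[-0.999, 0.037, 0.001], [0.037, 0.999, -0.0], [-0.001, -0.0, -1.0]]
wrist_force: [-3.7, 0.2, 2.7]
gripper_width: 0.293
gripper_force: 30.0
[ 0.46354056 -0.20915239  0.03707156]
side [362.6 202.9]
  area 8 c [379.8 182.2] box [378 181   4   3] rect [[379.7, 182.4], [2.2, 2.7], 63]
  area 228 c [382.9 191.8] box [371 182  22  18] rect [[381.5, 192.1], [13.6, 23.1], 66]
  area 152 c [371.6 207.3] box [363 199  18  16] rect [[370.4, 206.6], [20.3, 8.7], 29]
top [368.3 231.4]
  area 444 c [404.3 231.6] box [392 216  21  31] rect [[402.0, 231.0], [30.0, 20.0], 90]
  area 76 c [367.4 244.3] box [364 238   8  13] rect [[367.4, 244.2], [6.2, 11.9], 6]
handle at - 0 [362.98792339 200.40031873] [368.68378483 230.87826095]
handle at - 0.0575 [376.77542449 207.94933742] [367.85059068 246.46251292]
```

```bash
python3 -m jog '0.5 0 0 0 0; 0.5 0 0 0 0; 0.5 16 -0.6 6 0; 0.5 0 0 0 0; 0 0 0 0 0';python3 -m jog '0 0 0 0 0; 0 0 0 0 0; 0 0 0 0 0'; python3 - <<'E'
from look import *
s=r.sense();P=np.array(s['tcp_pos'])+[0,0,.0295];print(P);wood(P)
for q in(0,.0575,.088): print('handle at -',q,proj('side',P-[q,0,-.013]),proj('top',P-[q,0,-.013]))
E
```

```text
time_s: 14.25
tcp_pos: [0.4786, -0.2095, 0.0072]
ee_rot: [[-0.999, 0.038, -0.0], [0.038, 0.999, 0.0], [0.0, 0.0, -1.0]]
wrist_force: [-0.1, 0.1, -0.1]
gripper_width: 0.449
gripper_force: 0.0
time_s: 14.62
tcp_pos: [0.4784, -0.2097, 0.0073]
ee_rot: [[-0.999, 0.038, -0.001], [0.038, 0.999, 0.0], [0.001, 0.0, -1.0]]
wrist_force: [-0.4, 0.2, -0.7]
gripper_width: 0.3
gripper_force: 30.0
[ 0.47843876 -0.20966804  0.03678788]
side [359.2 201. ]
  area 8 c [376.5 179. ] box [375 178   4   3] rect [[376.5, 179.0], [2.1, 2.1], 45]
  area 342 c [380.6 190.4] box [367 180  26  20] rect [[379.4, 190.8], [17.9, 25.9], 63]
  area 195 c [369.7 206.9] box [360 197  21  19] rect [[369.3, 206.7], [23.2, 8.9], 31]
top [368.7 227.4]
  area 482 c [404.  232.9] box [388 216  26  31] rect [[404.3, 232.7], [24.5, 30.0], 31]
  area 110 c [367.5 242.2] box [364 234   8  17] rect [[367.5, 242.0], [6.3, 16.5], 5]
handle at - 0 [359.57121469 198.46203781] [369.03037637 226.89615091]
handle at - 0.0575 [373.22428767 205.93620511] [368.20104329 242.42479114]
handle at - 0.088 [380.67324801 210.01402524] [367.75664933 250.745735  ]
```

```bash
python3 -m jog '0 0 0 8 0; 0 0 0 16 0; 0 0 0 26 0; 0 0 0 36 0; 0 0 0 42 0';python3 -m jog '0 0 0 42 0; 0 0 0 36 0; 0 0 0 26 0; 0 0 0 16 0; 0 0 0 4 0'; python3 - <<'E'
from look import *
s=r.sense();P=np.array(s['tcp_pos'])+[0,0,.029];print(P,s['moment']);wood(P)
for t in(-10,0,10,20):
  t=np.radians(t);q=.088;print(np.degrees(t),*[proj(n,P-np.array([q*np.cos(t),0,q*np.sin(t)])+.013*np.array([-np.sin(t),0,np.cos(t)])) for n in('side','top')])
E
```

```text
time_s: 15.35
tcp_pos: [0.4776, -0.2093, 0.1357]
ee_rot: [[-0.999, 0.038, -0.003], [0.038, 0.999, 0.001], [0.003, 0.001, -1.0]]
wrist_force: [0.8, -0.5, -4.1]
gripper_width: 0.297
gripper_force: 30.0
time_s: 15.98
tcp_pos: [0.4788, -0.2095, 0.2601]
ee_rot: [[-0.999, 0.038, 0.001], [0.038, 0.999, 0.0], [-0.001, 0.0, -1.0]]
wrist_force: [-0.3, -0.1, -3.6]
gripper_width: 0.296
gripper_force: 30.0
[ 0.47878394 -0.20947725  0.28911108] [ 0.05835191  0.21106433 -0.00320546]
side [366.5 144.9]
  area 624 c [341.6 107.6] box [322 100  41  22] rect [[342.0, 110.5], [21.0, 40.0], 90]
  area 24 c [393.7 101.3] box [390 100   8   4] rect [[393.5, 101.5], [3.0, 7.0], 90]
  area 10 c [379.4 120.7] box [376 118   8   6] rect [[379.6, 120.6], [0.8, 8.6], 53]
  area 22 c [362.  121.5] box [357 120  12   4] rect [[362.5, 121.5], [11.0, 3.0], 0]
  area 7 c [382.3 124.4] box [381 123   3   4] rect [[382.3, 124.4], [3.5, 1.6], 72]
  area 16 c [370.8 127.8] box [367 125   8   6] rect [[370.8, 127.9], [1.6, 8.6], 53]
  area 9 c [369.8 134.7] box [368 133   4   5] rect [[369.7, 134.7], [4.1, 2.4], 76]
  area 287 c [378.9 150.5] box [367 140  26  21] rect [[378.4, 150.2], [27.9, 11.1], 28]
  area 13 c [356.8 144.8] box [354 143   7   4] rect [[357.0, 145.0], [6.3, 1.8], 27]
  area 307 c [376.4 184.2] box [362 177  31  13] rect [[377.0, 183.0], [12.0, 30.0], 90]
top [376.3 215.1]
  area 586 c [402.2 234.1] box [387 220  31  27] rect [[402.5, 234.3], [24.0, 30.6], 78]
  area 151 c [375.  231.8] box [371 222   9  20] rect [[375.0, 231.6], [7.6, 19.4], 5]
-10.0 [391.68967295 148.61593125] [375.94311558 240.12429545]
0.0 [391.94865313 153.13532414] [375.35075308 241.88455603]
10.0 [391.40491925 157.31016267] [374.79783966 242.79031385]
20.0 [390.10048737 161.01201676] [374.30057233 242.83728082]
```

```bash
python3 -m jog '0 8 20 0 0; 0 11 36 0 0; 0 11 42 0 0; 0 11 40 0 0; 0 8 26 0 0';python3 -m jog '0 0 0 -10 0; 0 0 0 -10 0; 0 0 0 -10 0'
```

```text
time_s: 16.7
tcp_pos: [0.5274, -0.0439, 0.2578]
ee_rot: [[-0.999, 0.036, -0.003], [0.036, 0.999, 0.0], [0.003, 0.0, -1.0]]
wrist_force: [-0.2, -0.9, -3.5]
gripper_width: 0.295
gripper_force: 30.0
time_s: 17.08
tcp_pos: [0.5272, -0.0466, 0.228]
ee_rot: [[-0.999, 0.039, -0.002], [0.039, 0.999, -0.0], [0.002, -0.0, -1.0]]
wrist_force: [-0.1, 0.4, -3.7]
gripper_width: 0.292
gripper_force: 30.0
```

```bash
python3 -m jog '0 0 0 -9 0; 0 0 0 -9 0; 0 0 0 -9 0';python3 -m jog '0 0 0 -9 0; 0 0 0 -6 0';python3 -m jog '0 0 0 -6 0; 0 0 0 0 0'; python3 - <<'E'
from look import *
s=r.sense();P=np.array(s['tcp_pos'])+[0,0,.029];print(P,s['moment']);wood(P)
for t in(0,10,20,30):
  t=np.radians(t);q=.088;print(np.degrees(t),*[proj(n,P-np.array([q*np.cos(t),0,q*np.sin(t)])+.013*np.array([-np.sin(t),0,np.cos(t)])) for n in('side','top')])
E
```

```text
time_s: 17.45
tcp_pos: [0.5272, -0.0463, 0.2028]
ee_rot: [[-0.999, 0.038, -0.001], [0.038, 0.999, -0.001], [0.001, -0.001, -1.0]]
wrist_force: [-4.0, -0.3, 3.3]
gripper_width: 0.299
gripper_force: 30.0
time_s: 17.7
tcp_pos: [0.5252, -0.0462, 0.186]
ee_rot: [[-0.999, 0.038, -0.006], [0.038, 0.999, -0.001], [0.006, -0.001, -1.0]]
wrist_force: [-5.5, -0.7, 2.9]
gripper_width: 0.294
gripper_force: 30.0
time_s: 17.95
tcp_pos: [0.525, -0.0461, 0.1796]
ee_rot: [[-0.999, 0.038, -0.007], [0.038, 0.999, -0.001], [0.007, -0.001, -1.0]]
wrist_force: [-4.4, 0.4, 0.4]
gripper_width: 0.301
gripper_force: 30.0
[ 0.52499342 -0.04611215  0.20856307] [-0.35448487  1.173293   -0.10135138]
side [321.6 186. ]
  area 11 c [318.5 161.9] box [316 160   7   4] rect [[318.9, 162.1], [6.2, 1.7], 31]
  area 16 c [333.2 166.4] box [330 163   7   8] rect [[333.8, 166.3], [7.1, 3.5], 45]
  area 11 c [310.5 165.1] box [308 164   6   3] rect [[310.6, 165.2], [1.8, 5.4], 63]
  area 17 c [322.6 171.5] box [318 167  11   9] rect [[323.1, 171.2], [1.4, 12.8], 51]
  area 7 c [320.3 179.4] box [319 178   3   4] rect [[320.3, 179.4], [3.5, 1.6], 72]
  area 55 c [364.5 187.2] box [362 180   5  15] rect [[364.0, 187.0], [14.0, 4.0], 90]
  area 279 c [331.4 195.3] box [322 182  22  27] rect [[330.8, 194.8], [29.0, 9.9], 45]
top [326.1 202.5]
  area 128 c [324.5 217.6] box [321 208   8  20] rect [[324.5, 217.6], [6.8, 18.7], 6]
0.0 [345.33313501 196.08941501] [324.26938043 227.56037315]
10.0 [345.26239527 199.85869117] [324.20917764 228.54627313]
20.0 [344.45922049 203.11869953] [324.20742617 228.72262784]
29.999999999999996 [342.97334347 205.78096618] [324.26258634 228.10613543]
```

```bash
python3 -m jog '0 5 0 -9 0; 0 5 0 -9 0'; python3 - <<'E'
from look import *
s=r.sense();P=np.array(s['tcp_pos'])+[0,0,.029];print(P,s['wrist_force'],s['moment']);wood(P)
for n in('side','top'):
    im=cv2.imread('pics/last_%s.png'%n);h=cv2.cvtColor(im,cv2.COLOR_BGR2HSV)
    m=(((h[...,0]<6)|(h[...,0]>174))&(h[...,1]>170)&(h[...,2]>90)).astype(np.uint8)
    N,l,st,c=cv2.connectedComponentsWithStats(m);print(n,[(st[i].tolist(),c[i].round(1).tolist()) for i in range(1,N) if st[i,4]>10])
E
```

```text
time_s: 18.3
tcp_pos: [0.5323, -0.0465, 0.1648]
ee_rot: [[-0.999, 0.036, -0.013], [0.036, 0.999, -0.002], [0.013, -0.003, -1.0]]
wrist_force: [-41.5, 10.2, 55.4]
gripper_width: 0.297
gripper_force: 44.7
[ 0.53229207 -0.04645643  0.19381431] [-41.45626909  10.21054397  55.35858016] [3.11374056 9.90157059 0.23718012]
side [319.7 188.3]
  area 8 c [315.2 164.1] box [314 163   4   3] rect [[315.3, 164.2], [3.5, 1.4], 45]
  area 8 c [308.2 167.9] box [307 167   4   3] rect [[308.2, 167.8], [1.4, 3.5], 45]
  area 8 c [332.  170.2] box [330 169   4   4] rect [[332.0, 170.2], [4.2, 1.9], 56]
  area 16 c [319.9 174.4] box [316 170  10   9] rect [[320.5, 174.1], [1.4, 12.0], 51]
  area 9 c [317.7 181.8] box [316 180   4   5] rect [[317.6, 181.6], [4.4, 1.9], 56]
  area 26 c [363.3 187.2] box [362 182   3  12] rect [[363.0, 187.5], [11.0, 2.0], 90]
  area 271 c [328.9 198.1] box [320 184  21  28] rect [[328.3, 197.7], [29.2, 9.9], 51]
top [326.3 201.3]
  area 123 c [324.9 215.8] box [321 207   9  19] rect [[324.8, 215.9], [6.6, 18.3], 6]
side [([263, 197, 15, 14, 157], [269.9, 203.6])]
top []
```

```bash
python3 -m jog '0 -5 0 8 0; 0 -9 0 15 0; 0 -9 0 15 0; 0 -4 0 8 0; 0 0 0 0 0'; cat >> look.py <<'E'
def tilt(P):
    "fit tilt, d by IoU of projected handle (behind gripper) is overkill: report slope-based tilt by projecting both ways"
    for t in(-20,-10,0,10,20,25,30,35,40):
        a=np.radians(t);x=np.array([np.cos(a),0,np.sin(a)])
        u,v=proj('side',P-.02*x),proj('side',P-.085*x);print(t,'slope',round(np.degrees(np.arctan2(*(v-u)[::-1])),1),end='; ')
    print()
def red():
    for n in('side','top'):
        im=cv2.imread('pics/last_%s.png'%n);h=cv2.cvtColor(im,cv2.COLOR_BGR2HSV)
        m=(((h[...,0]<6)|(h[...,0]>174))&(h[...,1]>170)&(h[...,2]>90)).astype(np.uint8)
        N,l,st,c=cv2.connectedComponentsWithStats(m);print(n,[(st[i].tolist(),c[i].round(1).tolist()) for i in range(1,N) if st[i,4]>10])
E
python3 - <<'E'
from look import *
s=r.sense();P=np.array(s['tcp_pos'])+[0,0,.029];print(P,s['wrist_force'],s['moment']);wood(P,30);tilt(P);red()
E
```

```text
time_s: 19.02
tcp_pos: [0.5115, -0.0455, 0.2104]
ee_rot: [[-0.999, 0.037, 0.002], [0.037, 0.999, 0.001], [-0.002, 0.001, -1.0]]
wrist_force: [0.7, 0.5, -4.6]
gripper_width: 0.299
gripper_force: 30.8
[ 0.51147162 -0.04548632  0.23935132] [ 0.66060218  0.52683626 -4.55859937] [0.01016209 0.18709616 0.00590414]
side [325.2 180.7]
  area 7 c [321.6 154.9] box [320 154   4   3] rect [[321.8, 154.8], [3.5, 1.4], 45]
  area 8 c [314.2 158.9] box [313 158   4   3] rect [[314.3, 158.8], [1.4, 3.5], 45]
  area 9 c [338.6 161.7] box [337 160   4   5] rect [[338.6, 161.6], [4.4, 1.9], 56]
  area 16 c [326.4 165.9] box [322 162  10   8] rect [[326.7, 165.7], [1.3, 11.4], 50]
  area 8 c [324.2 173.2] box [322 172   5   4] rect [[324.3, 173.3], [4.9, 1.4], 45]
  area 291 c [334.8 191. ] box [325 176  22  29] rect [[334.1, 190.6], [30.5, 10.4], 52]
top [325.7 204.6]
  area 126 c [324.4 219.9] box [321 211   8  19] rect [[324.3, 219.9], [6.8, 18.3], 6]
-20 slope 12.1; -10 slope 21.1; 0 slope 28.8; 10 slope 35.5; 20 slope 41.7; 25 slope 44.7; 30 slope 47.6; 35 slope 50.5; 40 slope 53.4; 
side [([299, 177, 10, 8, 45], [302.8, 180.8]), ([263, 197, 15, 14, 157], [269.9, 203.6])]
top []
```

```bash
python3 -m jog '0 0 18 0 0; 0 1 36 0 0; 0 1 44 0 0; 0 0 35 0 0; 0 0 17 0 0'; python3 - <<'E'
from look import *
s=r.sense();P=np.array(s['tcp_pos'])+[0,0,.029];print(P,s['wrist_force'],s['moment']);wood(P,30);tilt(P);red()
print(proj('side',(.5935,-.0483,.2037)))
E
```

```text
time_s: 19.75
tcp_pos: [0.5128, 0.1066, 0.2088]
ee_rot: [[-0.999, 0.035, -0.001], [0.035, 0.999, -0.0], [0.001, -0.0, -1.0]]
wrist_force: [0.1, 0.8, -4.0]
gripper_width: 0.294
gripper_force: 30.9
[0.51282273 0.10662239 0.23783853] [ 0.10075695  0.82852141 -3.99207193] [-0.07564299  0.20363322 -0.02154863]
side [291.1 210.7]
  area 18 c [288.7 197.5] box [284 193  11   9] rect [[289.1, 197.2], [1.4, 12.8], 51]
  area 11 c [286.4 205.7] box [284 204   5   5] rect [[286.4, 205.7], [5.6, 1.8], 53]
  area 329 c [301.3 221.7] box [290 206  25  31] rect [[300.8, 221.3], [32.9, 10.8], 51]
top [280.1 201. ]
  area 132 c [278.8 216.4] box [275 207   9  19] rect [[278.9, 216.1], [7.2, 18.2], 5]
-20 slope 17.1; -10 slope 25.2; 0 slope 31.9; 10 slope 37.5; 20 slope 42.6; 25 slope 45.1; 30 slope 47.5; 35 slope 49.9; 40 slope 52.3; 
side []
top [([323, 178, 11, 12, 110], [328.0, 183.7])]
[304.83524317 177.13698813]
```

```bash
python3 -m jog '0 7 -1 -12 0; 0 7 0 -12 0; 0 6 0 -10 0; 0 6 0 -10 0'
```

```text
time_s: 20.35
tcp_pos: [0.538, 0.1019, 0.1651]
ee_rot: [[-0.999, 0.039, -0.004], [0.039, 0.999, -0.002], [0.004, -0.002, -1.0]]
wrist_force: [-8.0, -1.8, 3.9]
gripper_width: 0.295
gripper_force: 32.3
```

```bash
python3 -m jog '0 4 0 -7 0'; python3 -m jog '0 0 0 0 0'
```

```text
time_s: 20.48
tcp_pos: [0.5385, 0.1014, 0.1638]
ee_rot: [[-0.999, 0.036, -0.009], [0.036, 0.999, -0.005], [0.009, -0.005, -1.0]]
wrist_force: [-46.8, 6.1, 58.0]
gripper_width: 0.297
gripper_force: 45.5
time_s: 20.6
tcp_pos: [0.5384, 0.1016, 0.1642]
ee_rot: [[-0.999, 0.037, -0.007], [0.037, 0.999, -0.003], [0.007, -0.004, -1.0]]
wrist_force: [-30.0, 1.3, 31.3]
gripper_width: 0.298
gripper_force: 38.9
```

```bash
python3 -m jog '0 -6 0 10 0; 0 -9 0 15 0; 0 -9 0 15 0; 0 -6 0 11 0; 0 -1 -17 0 0'; python3 -m jog '0 0 -36 0 0; 0 -1 -44 0 0; 0 -1 -35 0 0; 0 0 -17 0 0; 0 0 0 0 0'; python3 - <<'E'
from look import *
s=r.sense();P=np.array(s['tcp_pos'])+[0,0,.029];print(P,s['wrist_force'],s['moment']);wood(P,30);tilt(P);red()
E
```

```text
time_s: 21.22
tcp_pos: [0.5125, 0.0869, 0.2106]
ee_rot: [[-0.999, 0.036, 0.002], [0.036, 0.999, 0.001], [-0.002, 0.001, -1.0]]
wrist_force: [0.1, 0.1, -4.1]
gripper_width: 0.29
gripper_force: 31.1
time_s: 21.85
tcp_pos: [0.5098, -0.0469, 0.209]
ee_rot: [[-0.999, 0.04, -0.001], [0.04, 0.999, -0.0], [0.001, -0.0, -1.0]]
wrist_force: [0.0, 0.2, -3.6]
gripper_width: 0.302
gripper_force: 30.7
[ 0.50976052 -0.04685627  0.23802171] [ 0.04613761  0.20063095 -3.61041838] [0.06398763 0.10821821 0.0093411 ]
side [325.9 181.1]
  area 7 c [322. 155.] box [321 154   3   3] rect [[322.0, 155.0], [2.8, 1.4], 45]
  area 12 c [314.9 159.5] box [313 158   5   4] rect [[315.0, 159.5], [2.1, 4.9], 45]
  area 7 c [339.9 162. ] box [338 161   4   4] rect [[339.8, 162.0], [3.6, 1.9], 56]
  area 17 c [326.9 166.3] box [323 162  10   9] rect [[327.5, 165.9], [1.4, 12.0], 51]
  area 7 c [324.6 173.6] box [323 172   4   5] rect [[324.6, 173.6], [4.4, 1.9], 56]
  area 296 c [335.5 191.4] box [326 177  22  29] rect [[334.8, 190.8], [30.9, 10.3], 52]
top [326.1 205.2]
  area 123 c [324.4 220.4] box [321 212   8  18] rect [[324.4, 220.5], [6.7, 17.6], 6]
-20 slope 12.1; -10 slope 21.1; 0 slope 28.8; 10 slope 35.5; 20 slope 41.7; 25 slope 44.7; 30 slope 47.6; 35 slope 50.5; 40 slope 53.4; 
side [([299, 177, 10, 8, 45], [302.8, 180.8]), ([263, 197, 15, 14, 157], [269.9, 203.6])]
top []
```

```bash
python3 -m jog '0 6 0 -12 0; 0 6 0 -12 0; 0 6 0 -11 0; 0 5 0 -10 0'; python3 -m jog '0 -6 0 10 0; 0 -9 0 15 0; 0 -8 0 15 0; 0 -5 0 15 0; 0 0 -20 10 0'; python3 - <<'E'
from look import *
s=r.sense();P=np.array(s['tcp_pos'])+[0,0,.029];print(P);wood(P,30);tilt(P)
E
```

```text
time_s: 22.45
tcp_pos: [0.5328, -0.0457, 0.1645]
ee_rot: [[-0.999, 0.036, -0.002], [0.036, 0.999, -0.001], [0.002, -0.001, -1.0]]
wrist_force: [-30.3, 9.0, 47.6]
gripper_width: 0.294
gripper_force: 45.5
time_s: 23.08
tcp_pos: [0.505, -0.0652, 0.2312]
ee_rot: [[-0.999, 0.036, 0.002], [0.036, 0.999, 0.0], [-0.002, 0.001, -1.0]]
wrist_force: [0.8, -0.6, -4.5]
gripper_width: 0.295
gripper_force: 30.8
[ 0.5050394  -0.06520688  0.26022155]
side [331.1 173. ]
  area 8 c [329.  146.8] box [327 145   6   4] rect [[329.2, 147.0], [5.8, 1.2], 31]
  area 12 c [320.9 150.3] box [319 149   5   4] rect [[320.8, 150.3], [1.9, 5.0], 56]
  area 23 c [334.7 155.9] box [329 150  14  12] rect [[335.4, 155.4], [1.4, 17.0], 51]
  area 8 c [345.4 153.6] box [343 152   5   5] rect [[345.2, 153.5], [5.0, 1.8], 53]
  area 10 c [330.7 164.8] box [329 163   4   5] rect [[330.7, 164.8], [5.0, 1.9], 56]
  area 300 c [340.9 183.4] box [331 168  22  30] rect [[340.2, 182.9], [30.9, 10.5], 51]
top [331.7 205.6]
  area 133 c [330.9 220.9] box [327 212   9  19] rect [[331.0, 220.9], [7.1, 18.4], 6]
-20 slope 10.9; -10 slope 20.2; 0 slope 28.1; 10 slope 35.1; 20 slope 41.5; 25 slope 44.6; 30 slope 47.6; 35 slope 50.6; 40 slope 53.7;
```

```bash
python3 -c "
from geo import *
for p in [(450,237),(450,247),(449,252),(462,240)]: print(plane('top',p,.13))
print(plane('top',(329,232),.09),plane('top',(322,248),.09))"; python3 -m jog '0 0 -45 0 0; 0 -10 -55 0 0; 0 -20 -55 0 0; 0 -24 -50 0 0; 0 -24 -40 0 0'
```

```text
[ 0.45027316 -0.4870701   0.13      ]
[ 0.41515163 -0.48772047  0.13      ]
[ 0.39744799 -0.48457274  0.13      ]
[ 0.44277632 -0.5291322   0.13      ]
[ 0.44281206 -0.06385976  0.09      ] [ 0.38364672 -0.04299596  0.09      ]
time_s: 23.8
tcp_pos: [0.4261, -0.3121, 0.2293]
ee_rot: [[-0.999, 0.038, -0.0], [0.038, 0.999, 0.0], [0.0, 0.0, -1.0]]
wrist_force: [0.8, -0.1, -4.3]
gripper_width: 0.296
gripper_force: 30.2
```

```bash
python3 -m jog '0 -8 -10 -20 0; 0 -6 -10 -45 0; 0 0 0 -55 0; 0 0 0 -50 0; 0 0 0 -22 0'; python3 -m jog '0 0 0 -8 0; 0 0 0 -8 0; 0 0 0 -8 0'; python3 - <<'E'
from look import *
s=r.sense();P=np.array(s['tcp_pos'])+[0,0,.029];print(P);wood(P,30);tilt(P)
E
```

```text
time_s: 24.42
tcp_pos: [0.411, -0.3296, 0.0345]
ee_rot: [[-0.999, 0.038, -0.005], [0.038, 0.999, 0.002], [0.005, 0.002, -1.0]]
wrist_force: [0.3, 0.8, -3.0]
gripper_width: 0.295
gripper_force: 30.0
time_s: 24.8
tcp_pos: [0.4157, -0.3317, 0.0151]
ee_rot: [[-0.999, 0.036, 0.006], [0.036, 0.999, -0.003], [-0.006, -0.003, -1.0]]
wrist_force: [0.9, 0.3, -0.2]
gripper_width: 0.294
gripper_force: 30.0
[ 0.41572743 -0.33173393  0.04410651]
side [392.2 188.5]
  area 327 c [374.  190.8] box [362 179  30  21] rect [[374.8, 191.8], [29.3, 14.6], 34]
  area 194 c [401.5 196.6] box [393 183  19  24] rect [[401.0, 195.7], [24.8, 10.2], 51]
top [401.3 246.5]
  area 100 c [399.4 262.4] box [396 255   8  16] rect [[399.3, 262.3], [6.4, 15.6], 8]
-20 slope 11.3; -10 slope 19.6; 0 slope 27.1; 10 slope 34.1; 20 slope 40.9; 25 slope 44.3; 30 slope 47.7; 35 slope 51.1; 40 slope 54.7;
```

```bash
python3 -m jog '0 -1 -2 -5 0; 0 -1 0 -4 0; 0 0 0 0 0'; python3 -m jog '0 0 0 -2 0; 0 0 0 0 0';  python3 - <<'E'
from look import *
s=r.sense();P=np.array(s['tcp_pos'])+[0,0,.029];print(P);wood(P,30);tilt(P)
E
```

```text
time_s: 25.28
tcp_pos: [0.4102, -0.3325, 0.004]
ee_rot: [[-0.999, 0.038, -0.002], [0.038, 0.999, 0.001], [0.002, 0.001, -1.0]]
wrist_force: [0.5, -0.0, -2.9]
gripper_width: 0.296
gripper_force: 30.0
time_s: 25.52
tcp_pos: [0.4109, -0.3327, 0.0023]
ee_rot: [[-0.999, 0.038, -0.0], [0.038, 0.999, 0.0], [0.0, 0.0, -1.0]]
wrist_force: [0.1, -0.3, -2.9]
gripper_width: 0.293
gripper_force: 30.0
[ 0.41089837 -0.33265547  0.03131374]
side [392.9 191.4]
  area 260 c [372.7 190.7] box [363 178  26  22] rect [[373.5, 191.2], [26.6, 16.7], 49]
  area 176 c [402.2 197.9] box [394 186  17  23] rect [[402.4, 198.0], [25.0, 9.7], 47]
top [400.9 248.2]
  area 9 c [408.9 218.8] box [406 218   7   3] rect [[409.1, 218.7], [6.3, 1.3], 18]
  area 108 c [399.6 264. ] box [396 256   8  17] rect [[399.5, 263.9], [6.5, 16.5], 6]
-20 slope 11.6; -10 slope 19.8; 0 slope 27.2; 10 slope 34.2; 20 slope 40.9; 25 slope 44.3; 30 slope 47.7; 35 slope 51.1; 40 slope 54.7;
```

```bash
python3 - <<'E'
from look import *
P=np.array([.4109,-.3327,.0313])
for h in(0,.01,.02):
  for t in(11,20,29):
    a=np.radians(t);x=np.array([np.cos(a),-.037,np.sin(a)]);z=np.array([-np.sin(a),0,np.cos(a)]);Q=P+[0,0,h]
    E=Q-.088*x
    print(h,t,'endbottom z',round((E-.013*z)[2],4),'side',[proj('side',E+sy*np.array([0,.013,0])+sz*.013*z).round(1).tolist() for sy,sz in((1,1),(-1,1),(1,-1),(-1,-1))],'top',proj('top',E+.013*z).round(1),proj('top',E-.013*z).round(1))
h=cv2.cvtColor(cv2.imread('pics/last_side.png'),cv2.COLOR_BGR2HSV)
m=((h[...,0]>9)&(h[...,0]<22)&(h[...,1]>95)&(h[...,2]>60))
for y in range(184,214): print(y,''.join('#' if q else '.' for q in m[y,360:416]))
E
```

```text
0 11 endbottom z 0.0017 side [[411.9, 205.8], [415.4, 201.6], [409.3, 209.9], [412.7, 205.7]] top [398.9 272.5] [397.9 271.6]
0 20 endbottom z -0.011 side [[410.7, 208.1], [414.2, 204.0], [407.3, 211.4], [410.7, 207.4]] top [398.3 272.2] [397.4 270.3]
0 29 endbottom z -0.0227 side [[409.0, 210.1], [412.5, 206.0], [404.9, 212.6], [408.3, 208.5]] top [397.8 271.4] [397.  268.5]
0.01 11 endbottom z 0.0117 side [[412.4, 203.9], [415.9, 199.7], [409.8, 208.0], [413.3, 203.9]] top [399.3 272.3] [398.3 271.4]
0.01 20 endbottom z -0.001 side [[411.2, 206.3], [414.7, 202.1], [407.8, 209.6], [411.2, 205.5]] top [398.8 272.1] [397.8 270.1]
0.01 29 endbottom z -0.0127 side [[409.6, 208.3], [413.0, 204.1], [405.4, 210.8], [408.8, 206.7]] top [398.2 271.3] [397.4 268.3]
0.02 11 endbottom z 0.0217 side [[413.0, 202.0], [416.5, 197.8], [410.4, 206.2], [413.8, 202.0]] top [399.8 272.1] [398.7 271.2]
0.02 20 endbottom z 0.009 side [[411.8, 204.4], [415.3, 200.3], [408.3, 207.8], [411.8, 203.7]] top [399.2 271.9] [398.2 269.9]
0.02 29 endbottom z -0.0027 side [[410.1, 206.4], [413.6, 202.3], [405.9, 20
[... 1183 characters left out ...]
..............##########.....
203 ..........................................#########.....
204 ............................................#######.....
205 .............................................######.....
206 ..............................................#####.....
207 ...............................................####.....
208 .................................................##.....
209 ........................................................
210 ........................................................
211 ........................................................
212 ........................................................
213 ........................................................
```

```bash
python3 -m jog '0 -1 0 -4 0; 0 0 0 0 0'; python3 -m jog '0 -1 0 -4 0; 0 0 0 0 0'; python3 -m jog '0 -1 0 -4 0; 0 0 0 0 0'; python3 - <<'E'
from look import *
s=r.sense();P=np.array(s['tcp_pos'])+[0,0,.029];print(P);wood(P,30)
h=cv2.cvtColor(cv2.imread('pics/last_side.png'),cv2.COLOR_BGR2HSV)
m=((h[...,0]>9)&(h[...,0]<22)&(h[...,1]>95)&(h[...,2]>60))
for y in range(186,214): print(y,''.join('#' if q else '.' for q in m[y,360:416]))
E
```

```text
time_s: 25.88
tcp_pos: [0.4112, -0.333, 0.0004]
ee_rot: [[-0.999, 0.037, 0.002], [0.037, 0.999, -0.001], [-0.002, -0.001, -1.0]]
wrist_force: [-0.7, 3.3, 10.5]
gripper_width: 0.298
gripper_force: 30.0
time_s: 26.12
tcp_pos: [0.4115, -0.3333, -0.0004]
ee_rot: [[-0.999, 0.035, 0.005], [0.035, 0.999, -0.003], [-0.005, -0.003, -1.0]]
wrist_force: [-3.8, 9.6, 29.8]
gripper_width: 0.299
gripper_force: 30.0
time_s: 26.38
tcp_pos: [0.412, -0.3333, -0.0031]
ee_rot: [[-0.999, 0.035, 0.008], [0.035, 0.999, -0.004], [-0.008, -0.004, -1.0]]
wrist_force: [-2.5, 12.8, 35.5]
gripper_width: 0.297
gripper_force: 30.0
[ 0.41199011 -0.33333562  0.02589119]
side [392.5 192.2]
  area 248 c [371.9 190.5] box [362 178  27  22] rect [[373.3, 191.2], [26.5, 16.5], 50]
  area 157 c [402.1 198.3] box [394 191  16  18] rect [[402.7, 198.4], [21.6, 8.6], 37]
top [400.9 248.1]
  area 21 c [409.  219.5] box [404 218  10   5] rect [[408.9, 219.2], [9.8, 2.2], 27]
  area 110 c [399.7 264. ] box [396 256   8  17] rect [[399.6, 263.9], [6.5, 16.5], 6]
186 ..#########..........................#..................
187 ..#
[... 939 characters left out ...]
..............#########......
203 ..........................................########......
204 ...........................................#######......
205 .............................................#####......
206 ..............................................####......
207 ...............................................###......
208 .................................................#......
209 ........................................................
210 ........................................................
211 ........................................................
212 ........................................................
213 ........................................................
```

```bash
python3 -m jog '0 0 0 8 0; 0 0 0 0 0'; python3 -m jog '0.5 0 0 0 0; 0.5 0 0 0 0; 0.5 0 0 0 0; 0.5 0 0 0 0'; python3 - <<'E'
from look import *
s=r.sense();P=np.array(s['tcp_pos'])+[0,0,.029];print(P);wood(P,30)
a,b=[cv2.imread('pics/last_%s.png'%n) for n in('side','top')]
f=lambda x:cv2.resize(x,(390,390),interpolation=cv2.INTER_CUBIC)
cv2.imwrite('pics/v10.png',np.hstack([f(a[160:230,350:420]),f(b[200:280,360:440])]))
E
```

```text
time_s: 26.72
tcp_pos: [0.4076, -0.3325, -0.0015]
ee_rot: [[-0.999, 0.038, -0.0], [0.038, 0.999, 0.0], [0.0, 0.0, -1.0]]
wrist_force: [-0.2, 0.4, -4.4]
gripper_width: 0.296
gripper_force: 30.0
time_s: 27.22
tcp_pos: [0.4081, -0.3328, -0.0017]
ee_rot: [[-0.999, 0.038, -0.0], [0.038, 0.999, -0.0], [0.0, -0.0, -1.0]]
wrist_force: [-0.6, -0.1, 0.6]
gripper_width: 0.495
gripper_force: 0.0
[ 0.40806982 -0.33279095  0.02731629]
side [393.4 192.5]
  area 234 c [372.  190.6] box [363 178  25  22] rect [[373.2, 191.4], [26.6, 15.9], 49]
  area 127 c [402.7 195.3] box [394 189  16  15] rect [[403.3, 195.1], [17.5, 8.7], 29]
top [400.8 249.1]
  area 16 c [410.1 220.2] box [406 219   8   4] rect [[409.8, 219.9], [7.6, 1.8], 27]
  area 100 c [400.3 263.9] box [397 257   8  15] rect [[400.2, 263.9], [6.7, 14.4], 5]
```

View pics/v10.png

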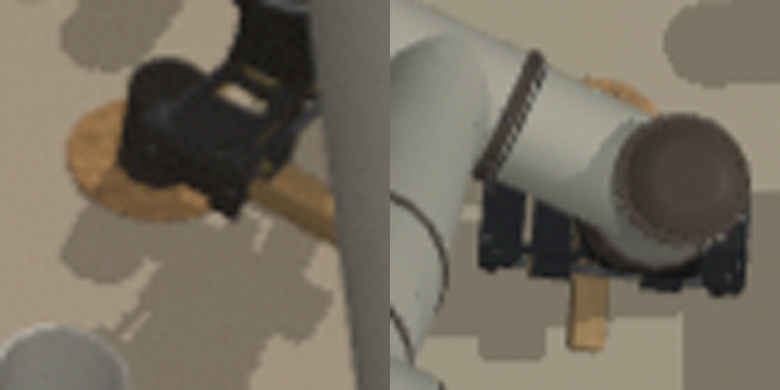

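The view shows the mallet upright with its head on the coaster. I'll lift clear and measure.

```bash
python3 -m jog '0.5 0 0 10 0; 0.5 0 0 30 0; 0.5 0 0 55 0; 0.5 0 0 55 0; 0.5 0 30 50 0'; python3 -m jog '0 0 60 0 0; 0 0 60 0 0; 0 0 60 0 0; 0 10 60 0 0; 0 20 50 0 0'; python3 - <<'E'
from look import *
wood(np.array([.42,-.333,.03]),30)
print('exp coaster',proj('top',(.478,-.338,.004)),proj('side',(.478,-.338,.004)))
for n,P in(('side',(.478,-.338,.072)),('top',(.478,-.338,.072))):
    im=cv2.imread('pics/last_%s.png'%n);u=proj(n,P);x,y=np.round(u).astype(int)
    m=(im.max(2)<60).astype(np.uint8);k=np.zeros_like(m);k[y-25:y+35,x-30:x+30]=1
    N,l,st,c=cv2.connectedComponentsWithStats(m*k);print(n,u,[(st[i].tolist(),c[i].round(1).tolist()) for i in range(1,N) if st[i,4]>30])
print('centred head mid',proj('top',(.478,-.338,.04)),proj('side',(.478,-.338,.04)))
red()
im=cv2.imread('pics/last_top.png');h=cv2.cvtColor(im,cv2.COLOR_BGR2HSV)
m=((h[...,0]>5)&(h[...,0]<14)&(h[...,1]>200)&(h[...,2]>120)).astype(np.uint8);N,l,st,c=cv2.connectedComponentsWithStats(m);print([(st[i].tolist(),c[i].round(1).tolist()) for i in range(1,N) if st[i,4]>30])
E
```

```text
time_s: 27.95
tcp_pos: [0.4082, -0.3034, 0.2013]
ee_rot: [[-0.999, 0.04, 0.002], [0.04, 0.999, -0.001], [-0.002, -0.001, -1.0]]
wrist_force: [0.4, -0.1, -0.3]
gripper_width: 0.506
gripper_force: 0.0
time_s: 28.58
tcp_pos: [0.4376, -0.0107, 0.1998]
ee_rot: [[-0.999, 0.036, 0.002], [0.036, 0.999, 0.001], [-0.002, 0.001, -1.0]]
wrist_force: [1.1, 0.4, 1.0]
gripper_width: 0.041
gripper_force: 0.0
side [390.7 190.5]
  area 562 c [386.5 191.6] box [362 178  54  26] rect [[388.4, 191.4], [54.3, 19.8], 11]
top [401.1 245.8]
  area 707 c [401.3 238.1] box [387 216  31  56] rect [[404.9, 242.3], [53.6, 30.5], 74]
exp coaster [401.87210619 231.38042607] [377.31038007 187.82863634]
side [379.63585833 174.79190767] [([350, 166, 22, 23, 235], [358.1, 174.1]), ([371, 171, 16, 23, 274], [378.5, 181.6])]
top [404.92414573 228.62126762] [([395, 223, 17, 16, 204], [402.9, 230.5])]
centred head mid [403.46008649 229.94483219] [378.52035644 181.04545806]
side [([263, 197, 15, 14, 159], [270.0, 203.5])]
top [([279, 173, 12, 12, 111], [284.8, 178.6]), ([323, 178, 11, 12, 110], [328.0, 183.7])]
[]
```

```bash
python3 -c "
from station import r;print(r.sense()['joints'])"; python3 -m jog '0 0 10 30 0; 0 0 30 30 10; 0 8 35 0 10; 0 20 35 0 10; 0 25 35 0 10'; python3 -m jog '0 25 35 0 10; 0 28 35 0 10; 0 28 22 0 10; 0 28 0 0 10; 0 0 0 0 10';python3 -c "
from station import r;s=r.sense();print(s['joints'],s['tcp_pos'])"
```

```text
[ 2.01423648e+01  3.53518369e+00 -2.40527425e+01  1.15740528e-02
 -6.22328147e+01 -1.11951874e+02]
time_s: 29.3
tcp_pos: [0.4911, 0.1328, 0.2596]
ee_rot: [[-0.786, -0.618, 0.001], [-0.618, 0.786, 0.001], [-0.002, -0.0, -1.0]]
wrist_force: [0.2, -0.6, 0.4]
gripper_width: 0.005
gripper_force: 0.0
time_s: 29.92
tcp_pos: [0.6012, 0.2238, 0.2576]
ee_rot: [[-0.033, -0.999, -0.001], [-0.999, 0.033, -0.001], [0.001, 0.001, -1.0]]
wrist_force: [-1.0, 0.1, -0.5]
gripper_width: 0.003
gripper_force: 0.0
[ 3.48405573e+01  2.19713063e+01  8.62843925e+00  4.60349642e-03
 -7.67445105e+01 -3.67388610e+01] [0.60120977 0.22375058 0.25758088]
```

```bash
python3 -m jog '0 0 3 -45 0; 0 -3 0 -20 0; 0 -5 0 -20 0; 0 -5 0 -20 0; 0 -5 0 -20 0'; python3 -m jog '0 -5 0 -20 0; 0 -4 0 -18 0; 0 -1 0 -8 0; 0 0 0 0 0'
```

```text
time_s: 30.55
tcp_pos: [0.5823, 0.2269, 0.1347]
ee_rot: [[-0.038, -0.999, 0.002], [-0.999, 0.038, 0.001], [-0.001, -0.002, -1.0]]
wrist_force: [-1.7, 1.2, 4.5]
gripper_width: 0.009
gripper_force: 2.0
time_s: 31.05
tcp_pos: [0.5732, 0.2273, 0.0888]
ee_rot: [[-0.037, -0.999, 0.002], [-0.999, 0.037, 0.001], [-0.001, -0.002, -1.0]]
wrist_force: [2.9, 0.1, 5.7]
gripper_width: 0.001
gripper_force: 2.4
```

```bash
python3 -m jog '0 0 0 -5 0; 0 0 0 0 0'; python3 -m jog '0 0 0 -5 0; 0 0 0 0 0'; python3 -m jog '0 0 0 -4 0; 0 0 0 0 0'
```

```text
time_s: 31.3
tcp_pos: [0.5732, 0.2273, 0.0839]
ee_rot: [[-0.037, -0.999, 0.002], [-0.999, 0.037, 0.001], [-0.001, -0.002, -1.0]]
wrist_force: [2.6, -1.6, 5.6]
gripper_width: 0.002
gripper_force: 2.5
time_s: 31.55
tcp_pos: [0.5734, 0.2274, 0.0813]
ee_rot: [[-0.036, -0.999, 0.004], [-0.999, 0.036, 0.0], [-0.001, -0.004, -1.0]]
wrist_force: [-0.3, -1.8, 14.4]
gripper_width: 0.003
gripper_force: 7.0
time_s: 31.8
tcp_pos: [0.5737, 0.2275, 0.0803]
ee_rot: [[-0.035, -0.999, 0.005], [-0.999, 0.035, 0.001], [-0.001, -0.005, -1.0]]
wrist_force: [-6.4, -3.7, 27.5]
gripper_width: 0.007
gripper_force: 13.5
```

Force jumped to 27 N at the stop, so the lever is at the bottom. I'll retreat up the arc and clear the scene.

```bash
python3 -m jog '0 1 0 14 0; 0 4 0 20 0; 0 4 0 25 0; 0 2 0 40 0; 0 0 0 50 0'; python3 -m jog '0 -15 0 30 0; 0 -40 0 20 0; 0 -50 0 0 0; 0 -50 0 0 0; 0 0 0 0 0'; python3 - <<'E'
from look import *
s=r.sense();print(s['tcp_pos'],s['wrist_force'])
wood(np.array([.42,-.333,.03]),30);red()
cnt={}
for f in('pics/top0.png','pics/last_top.png','pics/side0.png','pics/last_side.png'):
    h=cv2.cvtColor(cv2.imread(f),cv2.COLOR_BGR2HSV);m=((h[...,0]>6)&(h[...,0]<13)&(h[...,1]>195)&(h[...,2]>130)).astype(np.uint8)
    k=np.zeros_like(m);(k[155:190,225:265] if 'top' in f else k[210:245,210:260])[:]=1
    p=np.argwhere(m*k);print(f,len(p),p.mean(0)[::-1].round(1))
E
```

```text
time_s: 32.42
tcp_pos: [0.5813, 0.2266, 0.2221]
ee_rot: [[-0.038, -0.999, -0.005], [-0.999, 0.038, -0.002], [0.002, 0.005, -1.0]]
wrist_force: [0.1, -0.2, -0.7]
gripper_width: 0.003
gripper_force: 0.0
time_s: 33.05
tcp_pos: [0.4242, 0.2262, 0.2725]
ee_rot: [[-0.035, -0.999, -0.003], [-0.999, 0.035, -0.0], [0.0, 0.003, -1.0]]
wrist_force: [1.0, 0.4, 1.0]
gripper_width: 0.006
gripper_force: 0.0
[0.42418969 0.22622732 0.27248224] [0.97775295 0.39724758 1.01688652]
side [390.7 190.5]
  area 103 c [407.6 198. ] box [398 194  18  10] rect [[406.5, 197.0], [15.2, 8.5], 27]
top [401.1 245.8]
  area 705 c [401.3 238. ] box [387 216  31  56] rect [[404.9, 242.3], [53.6, 30.5], 74]
side []
top [([279, 173, 12, 12, 111], [284.8, 178.6]), ([323, 178, 11, 12, 110], [328.0, 183.7])]
pics/top0.png 9 [248.7 173. ]
pics/last_top.png 5 [249.2 172.8]
pics/side0.png 149 [237.2 227.4]
pics/last_side.png 140 [237.2 227.3]
```

```bash
python3 -c "
from station import r;print(r.finish_job())"
```

```text
the job is handed in; nothing more can be done
None
```

I handed the job in at about 33 s of the 54 s: both knobs were struck to their stops, the mallet stands centred on the coaster, and the lever was pushed to its stop and sprang back. The lids were not checked directly; I judged them home from the force at the strikers' stops, and no verdict came back.

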